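# Set the measuring camera to its calibrated height and zero the readout

### The arm

A 6-joint arm with a two-finger parallel gripper is mounted at the origin on the work surface. World frame = base frame: x ahead of the robot, y to its left, z up, the work surface at z = 0. Lengths are in mm, angles in rad, forces in N, time in s.
With the tool pointing down it reaches from about 250 to 725 mm from the base axis. Payload 9.7 kg.
Tool frame: the origin (TCP) lies at the centre of the arm's flange, where the gripper is bolted on; the fingertips stand 173 mm ahead of it and the grasp point (between the pads) lies 155 mm ahead of it; z points along the fingers, y is the line along which they close (so a half turn about z gives the same grasp; the last joint's range is limited). The gripper opens to 85 mm and grips with 20 to 120 N. Pads are 22 mm wide; open, the fingers measure 114 mm over their backs; the gripper's body (76 mm by 85 mm) begins 54 mm behind the grasp point. The pads swing forward as they close: fully open they stand 13 mm farther back than shut.
Start: joints at [1.318, 0.087, 0.176, 1.66, 0, 1.571], TCP at [137.561, 532.517, 404.684] pointing down, gripper open.
Joint ranges: [-3.13, 3.13], [-0.85, 1.81], [-1.15, 1.24], [-2.2, 2.28], [-1.44, 1.52], [-3.14, 3.14]. Speed limits (rad/s): [2.22, 2.22, 2.57, 3.14, 3.14, 3.14].

### API

Orientations are given as a unit quaternion [x, y, z, w].
In Python, from cell import r, camera, calibration, workorder, recognise gives the robot as it stands.
- The arm moves only by the tool send_rows, never from a script. Its argument "moves" is a list of rows, each a list of 6 numbers: the shift along the tool's x, y, z in mm, then the turn, a rotation vector about the tool's x, y, z in rad. A call has 1 to 20 rows; each row shifts and turns the commanded pose from where the row before left it, along the tool's axes as they then stand; what a row does not reach is not made up. A row lasts 1/8 s, in which the tool goes at most 62.5 mm and 10.7 degrees, less where a joint would pass 70% of its speed; a pose out of reach is approached as far as the arm can. A call is refused whole if a number of a shift passes 62.5 or a number of a turn 0.188, either way. A call with a gripper value outside its range is refused whole. "grip" is the finger opening in mm, from 0 to 85.4, set as the call begins (left out, the last holds). The fingers move at their own pace and stop on an object; the grip force is fixed at half the most. Time passes only in rows, so rows that do not move let the fingers close. It gives the time, the measured TCP pose, the force, the opening and the grip force at its end, in the units of the state.
- r.sense(): the state, without advancing time (a new reading comes with each control period).
- camera(name): name is "scene" or "top"; returns the picture (384x512x3 uint8, red, green, blue); there is no depth.
- calibration(name): a dict with "fx", "fy", "cx", "cy" (pixels), "dist_coeffs" ([k1, k2, p1, p2, k3] as OpenCV has them; the pictures are not rectified), "eye" and "orientation" of the camera in the world. Camera axes: x right, y up, looking along -z (the intrinsics and any distortion apply to the point x, -y, -z); pixel columns grow to the right and rows downward; lengths in mm; the calibration is good to about 2 mm. A picture is of the moment at which its call begins. calibration takes no time and is no camera call.
- workorder.finish_job(): hands the job in; it is judged then, once.
Trained networks look in the newest picture that a camera, given by its name, has taken for a name from the list of things; names that differ only in an ending like _2 or _b are one class to them, and where a whole thing is asked for, a point or a joint stands for the part that bears it (a point fixed in the world has none). Each returns a list of dicts, best first, with "conf" (0 to 1); they miss things now and then, are a little off and sometimes report something else, mostly with a low value. They report only what shows in the picture. A call takes as long as a camera call.
- recognise(camera, name): "uv" ([column, row] in pixels, amid what is visible of it).
The state is a dict: "clock": time; "joint_pos": joint angles; "qd": joint speeds; "effort": joint torques, N m; "eef_pos": TCP position; "ee_rot": TCP orientation; "contact_force": force on the tool from outside, world axes, zero at the start; "moment": the same for the moment, N m; "opening": finger opening in mm; "finger_force": force on a finger pad.
Only numpy, scipy, OpenCV 4.12 (cv2) and the standard library are available. Lean on these libraries where they do the work, as an engineer would, in place of code of your own. Each camera call takes 0.05 s, during which the arm holds its last target. There are 200 camera calls.

### The job

The readout of the measuring camera's height has lost its zero. With the handwheel on top of its stand, wind the camera down (anticlockwise) until you feel it come to rest on its lower stop, without forcing the springy coupler; then come back up clockwise to the first place where the wheel's white zero line meets the red index tab and stop there without running past it, so that the screw's play stays taken up from below. Let go, and with the wheel on its line press the yellow key on the readout fully down to zero it; leave the camera, the gear under it and the other things on the bench alone.

Things in the scene. Friction and masses are not known exactly. Their poses are not given: they have to be found in the camera images.
- wheel_centre (a point): centre of the flat top face of the black handwheel (76 mm across, 12 mm thick) on top of the camera stand, 261 mm above the bench. Its upright axis is fixed. Nothing on the stand but the handle reaches above this face. Clockwise from above raises the camera, 8 mm a turn; the worn nut has 1.5 mm of play (1.18 rad of wheel) on reversing.
- screw (a joint): play of the screw in its worn nut (rad of wheel): 0 = the lifting flanks touch (play taken up from below, as when winding up clockwise), -1.18 = the lowering flanks touch (as when winding down); in between the wheel turns without moving the camera.
- coupler (a joint): wind-up (rad) of the springy silver coupler between handwheel and screw, 1 N m per rad: 0 = relaxed, negative = wheel pushed anticlockwise, positive = clockwise. Free turning winds it by about 0.04 rad (1.5 N at the handle); against the stop it winds on as far as the wheel is turned. It is ruined beyond 0.35 rad either way (12 N at the handle). It relaxes when let go.
- head: the blue carriage with its arm and the camera (lens, white ring light) on the stand, driven by the screw; origin on the screw's axis at the carriage's mid height. Its top stays at least 30 mm below the handwheel. Not to be touched.
- pointer (a point): tip of the red pointer on the blue carriage; it rises and falls with the camera. Starts 2 to 9 mm above the set line. The stiff slide stays where it is left.
- set_line (a point): red set line on the rule at the side of the stand's back plate, 110 mm above the bench, fixed; a coarse guide: at the wanted zero the pointer is within 1.2 mm of it. The lower stop lies below it, out of sight under the carriage, 1 to 5 mm of travel: it must be felt.
- handle_mid (a point): middle of the crank handle: an upright steel pin 13 mm in diameter and 36 mm tall that spins freely on its own axis, standing on the wheel 28 mm from the wheel's axis, opposite the white zero line. This point is 18 mm above the wheel's top face and 18 mm below the pin's top.
- zero_line (a point): outer end of the long white radial line on the handwheel's top face, 36 mm from its axis, diametrically opposite the handle; it turns with the wheel.
- index_mark (a point): point at the wheel's rim beside the red index tab, 36 mm from the wheel's axis, level with the wheel's top face: where the outer end of the white zero line must finally stand. The tab is just outside the rim, 6 mm lower, on a ring clamped to the stand's top plate at any bearing; it does not move.
- zero_key (a joint): travel (m) of the yellow zero key on the grey readout: 0 = up, 0.005 = fully down. It springs back; fully down takes 4 N.
- zero_key_top (a point): centre of the top of the round yellow zero key (26 mm across), which is pressed straight down; the key stands on the flat grey readout box (85 x 135 x 34 mm) lying on the bench beside the stand.
- gear: orange printed gear, 50 mm across and 13 mm high, lying on the stand's base plate under the camera; origin at the centre of its underside. Leave it there.
- cone_print: grey printed cone, 48 mm across its foot, 78 mm high; origin at the centre of its underside. A bystander.
- clip_print: yellow printed key-shaped clip, about 100 mm long, 18 mm high; origin on its underside. A bystander.
- calliper: digital calliper lying flat, 215 mm long, 13 mm high; origin on its underside. A bystander.
- scraper: red-handled scraper lying flat, 200 mm long; origin on its underside. A bystander.
- tie_jar: tall clear jar of white cable ties with a blue lid, 88 mm across, 177 mm high; origin at the centre of its underside. A bystander.
- glue: small glue bottle, 40 mm across, 100 mm high; origin at the centre of its underside. A bystander.

How it is judged:
By the outcome, as a careful person would: the job done as asked, in the order asked, and still so for the second after the job is handed in, with the robot touching nothing.
It also fails if it takes over 67 s, if anything falls off the work surface, if the arm or the gripper's body presses on something with over 40 N, if the wrist force passes 120 N, or if a joint passes its speed limit or range.

## Working session

There is one attempt and no reset: what is moved stays moved. The work goes in short steps, Python scripts to look and compute and a tool call to move; the robot and the scene stay as the last step left them, time stands still between calls to the robot, and variables do not carry over. Pictures are saved under pics/ and viewed, at most 10 in all, crops included, and the job is handed in when it is done.

Besides the shell and the picture viewer there is one more tool, called after "Call:" as name([rows], argument=value, ...), one row to a line, values as JSON. send_rows: Moves the arm, as the interface text tells. Its arguments: {"type":"object","properties":{"moves":{"type":"array","items":{"type":"array","items":{"type":"number"}}},"grip":{"type":"number"}},"required":["moves"]}

```bash
ls; mkdir -p pics; python3 - <<'E'
from cell import r,camera,calibration,recognise
import cv2,json
s=r.sense();print({k:s[k] for k in('clock','eef_pos','ee_rot','contact_force','opening')})
for n in('scene','top'):
    im=camera(n);cv2.imwrite(f'pics/{n}0.png',im[:,:,::-1]);c=calibration(n);print(n,c)
    for t in('wheel_centre','handle_mid','zero_line','index_mark','zero_key_top','pointer','set_line'):
        print(t,[( [round(v) for v in d['uv']],round(d['conf'],2)) for d in recognise(n,t)[:2]])
E
```

```text
pics
{'clock': 0.0, 'eef_pos': array([137.55980076, 532.52165724, 403.9833784 ]), 'ee_rot': array([ 1.26056794e-01,  9.92022807e-01, -6.50264047e-04, -1.06586188e-04]), 'contact_force': array([ 0.42550755,  0.51087484, -0.42039686]), 'opening': 85.86124690917899}
scene {'fx': 468.85474518330204, 'fy': 468.85474518330204, 'cx': 257.0188915530789, 'cy': 187.23859860572887, 'dist_coeffs': array([-0.06093152,  0.        ,  0.        ,  0.        ,  0.        ]), 'eye': array([1020.80926205, -777.52735109, 1069.26482341]), 'orientation': array([0.37116807, 0.10091292, 0.24420724, 0.8901762 ])}
wheel_centre [([278, 137], 0.98)]
handle_mid [([282, 141], 0.63), ([315, 155], 0.43)]
zero_line [([281, 141], 0.67), ([277, 290], 0.62)]
index_mark []
zero_key_top [([175, 283], 0.49)]
pointer [([280, 195], 0.8), ([177, 284], 0.67)]
set_line [([279, 203], 0.94), ([276, 290], 0.29)]
top {'fx': 423.8327111147599, 'fy': 423.8327111147599, 'cx': 251.67279456351292, 'cy': 191.03003211264522, 'dist_coeffs': array([-0.02302595,  0.        ,  0.        ,  0.        ,  0.        ]), 'eye': array([ 294.71030676,   21.61521186, 1594.01096229]), 'orientation': array([ 0.06031274, -0.07494127, -0.70163142,  0.70601667])}
wheel_centre [([213, 189], 0.76), ([330, 216], 0.28)]
handle_mid [([240, 181], 0.58)]
zero_line [([212, 189], 0.59)]
index_mark [([331, 220], 0.25)]
zero_key_top [([328, 216], 0.49)]
pointer [([236, 184], 0.9)]
set_line [([230, 196], 0.87)]
```

```bash
python3 - <<'E'
import cv2,numpy as np
s=cv2.imread('pics/scene0.png');t=cv2.imread('pics/top0.png')
full=np.hstack([cv2.resize(s,(400,300)),cv2.resize(t,(400,300))])
a=cv2.resize(s[105:180,235:335],(400,300),interpolation=cv2.INTER_CUBIC)
b=cv2.resize(t[155:230,180:280],(400,300),interpolation=cv2.INTER_CUBIC)
cv2.imwrite('pics/m0.png',np.vstack([full,np.hstack([a,b])]))
E
```

```text
(no output)
```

View pics/m0.png

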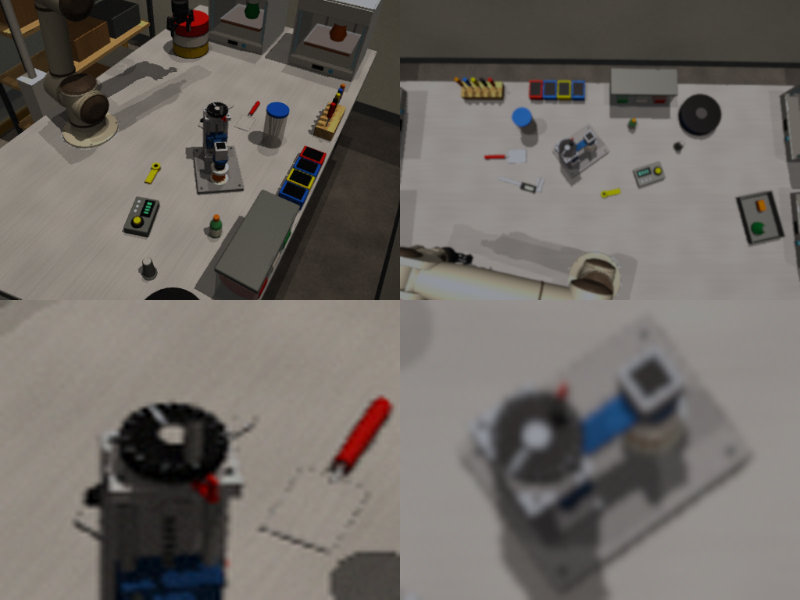

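```bash
cat > h.py <<'E'
import numpy as np,cv2
from scipy.spatial.transform import Rotation as R
from cell import calibration
def cam(n):
    c=calibration(n);K=np.array([[c['fx'],0,c['cx']],[0,c['fy'],c['cy']],[0,0,1.]])
    return K,np.array(c['dist_coeffs']),np.array(c['eye']),R.from_quat(c['orientation']).as_matrix()@np.diag([1,-1,-1])
def px2w(n,uv,z):
    K,d,e,M=cam(n);p=cv2.undistortPoints(np.array([[uv]],float),K,d)[0,0]
    v=M@np.array([p[0],p[1],1]);return e+v*(z-e[2])/v[2]
def w2px(n,P):
    K,d,e,M=cam(n);q=(np.atleast_2d(P)-e)@M
    return cv2.projectPoints(q,np.zeros(3),np.zeros(3),K,d)[0][:,0]
def rect(im,n,c,z,half=60,s=5):
    """top-down rectified patch at height z, x up, y left, s px/mm"""
    g=np.arange(-half,half,1/s);X,Y=np.meshgrid(-g+c[1],-g+c[0])
    P=np.stack([Y.ravel(),X.ravel(),np.full(X.size,z)],1)
    m=w2px(n,P).astype(np.float32).reshape(len(g),len(g),2)
    return cv2.remap(im,m,None,cv2.INTER_CUBIC)
E
python3 - <<'E'
from h import *
for n,uv in(('scene',(278,138.2)),('top',(214.3,189))): print(n,px2w(n,uv,261))
for n,uv in(('scene',(175,283)),('top',(328,216)),):
  for z in (40,45):print('key',n,z,px2w(n,uv,z))
ims={n:cv2.imread(f'pics/{n}0.png') for n in('scene','top')}
out=[]
for n,uv in(('scene',(278,138.2)),('top',(214.3,189))):
    c=px2w(n,uv,261);p=rect(ims[n],n,c,261,50,4);out.append(cv2.convertScaleAbs(p,alpha=1.6))
cv2.imwrite('pics/r0.png',np.hstack(out))
K=[cv2.resize(ims['scene'][255:310,140:205],(390,330),interpolation=cv2.INTER_CUBIC),cv2.resize(ims['top'][190:245,300:365],(390,330),interpolation=cv2.INTER_CUBIC)]
cv2.imwrite('pics/k0.png',np.vstack([np.hstack(out)[:,:780],np.hstack(K)])[:, :])
print(np.vstack([np.hstack(out)[:,:780],np.hstack(K)]).shape)
a=cv2.resize(np.hstack(out),(500,250));b=cv2.resize(np.hstack(K),(500,212));cv2.imwrite('pics/k0.png',cv2.resize(np.vstack([a,b]),(649,600)))
E
```

```text
scene [558.61815632 118.01791759 261.        ]
top [559.00225436 114.1693784  261.        ]
key scene 40 [ 490.12165266 -295.86715937   40.        ]
key scene 45 [ 492.69964618 -298.20698572   45.        ]
key top 40 [ 504.22748548 -293.73687254   40.        ]
key top 45 [ 503.55336804 -292.72223335   45.        ]
(730, 780, 3)
```

View pics/k0.png

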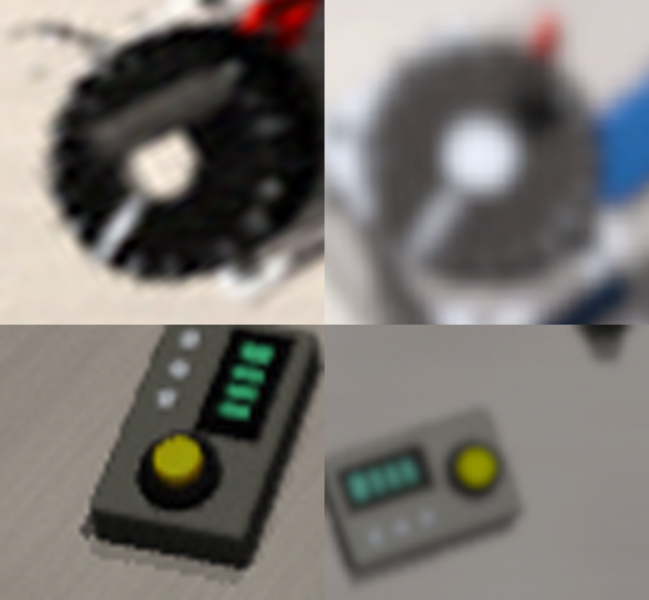

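```bash
python3 - <<'E'
from h import *
s=cv2.imread('pics/scene0.png');t=cv2.imread('pics/top0.png')
a=cv2.resize(s[125:215,245:325],(533,600),interpolation=cv2.INTER_CUBIC)
cv2.imwrite('pics/p0.png',cv2.convertScaleAbs(a,alpha=1.5))
for P in [(560,116,261),(560,116,110),(560,80,110),(530,100,110)]: print(P,w2px('scene',P)[0])
# red-ish pixels
for n,im,(y0,y1,x0,x1) in(('scene',s,(120,215,245,325)),('top',t,(160,230,190,280))):
    c=im[y0:y1,x0:x1].astype(int);m=(c[...,2]>90)&(c[...,2]>1.8*c[...,1])&(c[...,2]>1.8*c[...,0])
    k,l,st,ce=cv2.connectedComponentsWithStats(m.astype(np.uint8))
    for i in range(1,k): print(n,st[i][4],ce[i]+[x0,y0])
E
```

```text
(560, 116, 261) [278.08727535 138.76109883]
(560, 116, 110) [276.40354008 178.6557813 ]
(560, 80, 110) [270.42049973 185.99365055]
(530, 100, 110) [264.92766343 178.28594671]
scene 31 [322.35483871 141.19354839]
scene 4 [288.  149.5]
scene 2 [285.5 152. ]
top 1 [220. 178.]
```

View pics/p0.png

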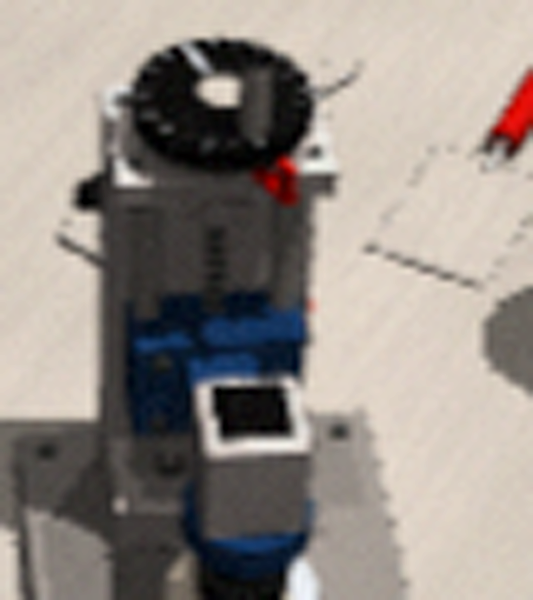

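```bash
python3 - <<'E'
from h import *
s=cv2.imread('pics/scene0.png').astype(float);t=cv2.imread('pics/top0.png').astype(float)
def red(im,x0,x1,y0,y1):
    c=im[y0:y1,x0:x1];w=np.clip(c[...,2]-np.maximum(c[...,1],c[...,0])-12,0,None)
    Y,X=np.mgrid[y0:y1,x0:x1];print(w.astype(int));return np.array([(w*X).sum(),(w*Y).sum()])/w.sum()
us=red(s,281,293,145,158);ut=red(t,214,226,172,185);print(us,ut)
for z in(249,252,255): print(z,px2w('scene',us,z),px2w('top',ut,z))
print(s[145:156,281:293,2].astype(int))
print(red(s,288,296,166,176))
# key: yellow centroid
def yel(im,x0,x1,y0,y1):
    c=im[y0:y1,x0:x1];w=np.clip(np.minimum(c[...,1],c[...,2])-c[...,0]-40,0,None)
    Y,X=np.mgrid[y0:y1,x0:x1];return np.array([(w*X).sum(),(w*Y).sum()])/w.sum()
ks,kt=yel(s,165,187,270,295),yel(t,318,340,205,228);print(ks,kt)
for z in(38,42,46):print(z,px2w('scene',ks,z),px2w('top',kt,z))
# two-ray triangulation
def tri(a,b):
    A=[];B=[]
    for n,u in(('scene',a),('top',b)):
        p,q=px2w(n,u,0),px2w(n,u,300);v=(q-p)/np.linalg.norm(q-p);P=np.eye(3)-np.outer(v,v);A.append(P);B.append(P@p)
    return np.linalg.solve(sum(A),sum(B))
print('tab',tri(us,ut),'key',tri(ks,kt))
# hub centroid (bright)
def bri(im,x0,x1,y0,y1,th):
    c=im[y0:y1,x0:x1].min(-1);w=np.clip(c-th,0,None);Y,X=np.mgrid[y0:y1,x0:x1];return np.array([(w*X).sum(),(w*Y).sum()])/w.sum()
hs,ht=bri(s,274,283,135,142,90),bri(t,210,219,184,194,110);print(hs,ht,px2w('scene',hs,261),px2w('top',ht,261),tri(hs,ht))
E
```

```text
[[ 0  0  0  0  0  0  0  0  0  0  0  0]
 [ 0  0  0  0  0  0  0  0  0  0  0  0]
 [ 0  0  0  0  0  0  0  0  0  0  0  0]
 [ 0  0  0  0  0  4 36 19  0  0  0  0]
 [ 0  0  0  0  0 29 94 72 14  0  0  0]
 [ 0  0 10 17 11 22 46 91 46  0  0  0]
 [ 0  3 27 36 61 57 26 43 23  0  0  0]
 [ 0  0  9 28 87 82 28 44 25  0  0  0]
 [ 0  0  0  3 53 58 30 41 24  0  0  0]
 [ 0  0  0  0  3 29 39 50 31  0  0  0]
 [ 0  0  0  0  0  0 22 35 17  0  0  0]
 [ 0  0  0  0  0  0  0  0  0  0  0  0]
 [ 0  0  0  0  0  0  0  0  0  0  0  0]]
[[ 0  0  0  0  0  0  0  0  0  0  0  0]
 [ 0  0  0  0  0  0  0  0  0  0  0  0]
 [ 0  0  0  0  0  0  0  0  0  0  0  0]
 [ 0  0  0  0  0  0  9  8  0  0  0  0]
 [ 0  0  0  0  0  8 26 20  2  0  0  0]
 [ 0  0  0  0  0 18 37 25  1  0  0  0]
 [ 0  0  0  0  2 20 34 18  0  0  0  0]
 [ 0  0  0  0  0 10 15  6  0  0  0  0]
 [ 0  0  0  0  0  0  0  0  0  0  0  0]
 [ 0  0  0  0  0  0  0  0  0  0  0  0]
 [ 0  0  0  0  0  0  0  0  0  0  0  0]
 [ 0  0  0  0  0  0  0  0  0  0  0  0]
 [ 0  0  0  0  0  0  0  0  0  0  0  0]]
[286.73311475 151.41639344] [220.08880309 177.17760618]
249 [599.26286791  93.741124
[... 991 characters left out ...]
  0  0  0  0  0]
 [ 0  0  0  0  0  0  0  0]
 [ 0  0  0  0  0  0  0  0]]
[291.41269841 170.38095238]
[175.03412564 281.12393888] [330.02260198 217.99090408]
38 [ 485.61568558 -290.26445603   38.        ] [ 497.09903582 -301.47264119   38.        ]
42 [ 487.6915581  -292.15441828   42.        ] [ 496.57875997 -300.64208701   42.        ]
46 [ 489.76743062 -294.04438052   46.        ] [ 496.05848413 -299.81153282   46.        ]
tab [599.6935098   96.20850165 247.82976179] key [ 494.67745897 -298.13130163   55.05098124]
[277.62560778 138.17017828] [213.61121157 188.35081374] [557.67411968 117.60619424 261.        ] [561.1033442  116.41690987 261.        ] [559.77895588 115.63969801 263.50242342]
```

Call:
send_rows([
  [0,0,-30,0,0,0],
  [0,0,-50,0,0,-0.1264],
  [0,0,-15,0,0,-0.1264],
  [-20,-20,0,0,0,0],
  [-36,-35,0,0,0,0],
  [-36,-35,0,0,0,0],
  [-36,-35,0,0,0,0],
  [-36,-35,0,0,0,0],
  [-36,-35,0,0,0,0],
  [-36,-35,0,0,0,0],
  [-36,-35,0,0,0,0],
  [-36,-35,0,0,0,0],
  [-36,-35,0,0,0,0],
  [-36,-35,0,0,0,0],
  [-36,-35,0,0,0,0],
  [-20,-20,0,0,0,0],
  [0,0,0,0,0,0],
], grip=60)

```text
clock: 2.92
eef_pos: [574.8, 106.2, 498.7]
ee_rot: [0.001, 1.0, -0.0, -0.001]
contact_force: [-0.5, 0.8, 0.3]
opening: 59.8
finger_force: 0.0
```

Call:
send_rows([
  [-7.2,-7.6,0,0,0,0],
  [0,0,15,0,0,0],
  [0,0,15,0,0,0],
  [0,0,15,0,0,0],
  [0,0,12.5,0,0,0],
  [0,0,0,0,0,0],
], grip=45)

```text
clock: 3.68
eef_pos: [580.5, 100.2, 441.6]
ee_rot: [-0.0, 1.0, -0.0, -0.001]
contact_force: [-0.4, -0.2, 0.2]
opening: 45.0
finger_force: 0.0
```

```bash
python3 - <<'E'
from h import *
from cell import camera,r
e=r.sense()['eef_pos'];print(e)
s=camera('scene')[:,:,::-1].copy();t=camera('top')[:,:,::-1].copy()
cv2.imwrite('pics/s1.png',s);cv2.imwrite('pics/t1.png',t)
for n in('scene','top'):print(n,w2px(n,[[e[0],e[1],e[2]-155],[e[0],e[1],297]]))
a=cv2.resize(s[90:165,235:335],(800,600),interpolation=cv2.INTER_CUBIC)
cv2.imwrite('pics/g1.png',cv2.convertScaleAbs(a,alpha=1.6))
E
```

```text
[580.45296559 100.24692308 441.58877631]
scene [[282.28733316 136.92456601]
 [282.44084257 133.8378025 ]]
top [[218.33391708 180.78072108]
 [218.14758377 180.0684365 ]]
```

View pics/g1.png

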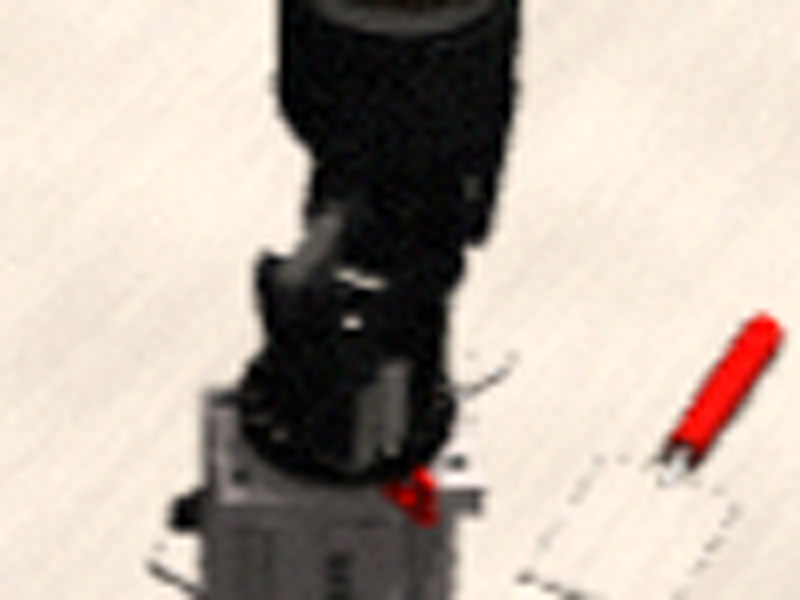

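Call:
send_rows([
  [-1.5,0.5,0,0,0,0],
  [0,0,0,0,0,0],
  [0,0,0,0,0,0],
  [0,0,0,0,0,0],
  [0,0,0,0,0,0],
  [0,0,0,0,0,0],
], grip=8)

```text
clock: 4.53
eef_pos: [582.2, 100.4, 442.7]
ee_rot: [0.0, 1.0, 0.0, 0.001]
contact_force: [0.3, 0.4, 4.9]
opening: 10.2
finger_force: 58.6
```

```bash
python3 - <<'E'
from cell import r
s=r.sense();print(s['eef_pos'],s['contact_force'],s['moment'],s['opening'],s['finger_force'],s['joint_pos'])
E
```

```text
[582.24674534 100.37219627 442.68060567] [0.32814911 0.35701907 4.86074459] [ 0.00084717 -0.08679457  0.02345961] 10.150118085010478 58.59945058822632 [ 1.70728143e-01  2.07098623e-01  3.85233880e-01  1.74791698e+00
 -9.65649772e-05  1.70766554e-01]
```

```bash
cat > arc.py <<'E'
import sys,numpy as np
a0,st,n=map(float,sys.argv[1:4]);a=np.radians(a0)+np.arange(int(n)+1)*st
P=28*np.stack([np.cos(a),np.sin(a)],1);d=np.diff(P,axis=0)
print([[round(-x,1),round(y,1),0,0,0,0] for x,y in d],np.degrees(a[-1]))
E
python3 arc.py -34.7 0.15 8
```

```text
[[np.float64(-2.1), np.float64(3.6), 0, 0, 0, 0], [np.float64(-1.6), np.float64(3.9), 0, 0, 0, 0], [np.float64(-1.0), np.float64(4.1), 0, 0, 0, 0], [np.float64(-0.3), np.float64(4.2), 0, 0, 0, 0], [np.float64(0.3), np.float64(4.2), 0, 0, 0, 0], [np.float64(0.9), np.float64(4.1), 0, 0, 0, 0], [np.float64(1.5), np.float64(3.9), 0, 0, 0, 0], [np.float64(2.1), np.float64(3.6), 0, 0, 0, 0]] 34.05493541569878
```

Call:
send_rows([
  [-2.1,3.6,0,0,0,0],
  [-1.6,3.9,0,0,0,0],
  [-1.0,4.1,0,0,0,0],
  [-0.3,4.2,0,0,0,0],
  [0.3,4.2,0,0,0,0],
  [0.9,4.1,0,0,0,0],
  [1.5,3.9,0,0,0,0],
  [2.1,3.6,0,0,0,0],
  [0,0,0,0,0,0],
])

```text
clock: 5.65
eef_pos: [582.9, 132.7, 442.7]
ee_rot: [-0.0, 1.0, 0.001, 0.001]
contact_force: [4.5, 2.8, 5.2]
opening: 10.1
finger_force: 58.6
```

```bash
sed -i 's/print(\[\[round(-x,1),round(y,1)/print([[float(round(-x,1)),float(round(y,1))/' arc.py; cat > st.py <<'E'
from cell import r
import numpy as np
s=r.sense();C=np.array([559.8,115.8]);p=s['eef_pos'][:2];d=p-C;R=np.linalg.norm(d);u=d/R;t=np.array([-u[1],u[0]])
F=np.mean([r.sense()['contact_force'] for _ in range(1)],0)
print('clk',s['clock'],'pos',p.round(2),'R',R.round(2),'brg',np.degrees(np.arctan2(d[1],d[0])).round(2),'Frad',(F[:2]@u).round(2),'Ftan',(F[:2]@t).round(2),'Fz',F[2].round(1),'M',s['moment'].round(3),s['opening'])
E
python3 st.py;python3 arc.py 34 0.15 8
```

```text
clk 5.65 pos [582.92 132.67] R 28.62 brg 36.11 Frad 5.33 Ftan -0.36 Fz 5.2 M [ 0.431 -1.01   0.035] 10.107625040823091
[[2.6, 3.3, 0, 0, 0, 0], [3.1, 2.9, 0, 0, 0, 0], [3.5, 2.4, 0, 0, 0, 0], [3.8, 1.8, 0, 0, 0, 0], [4.0, 1.2, 0, 0, 0, 0], [4.1, 0.6, 0, 0, 0, 0], [4.2, 0.0, 0, 0, 0, 0], [4.2, -0.6, 0, 0, 0, 0]] 102.7549354156988
```

Call:
send_rows([
  [1.8,3.9,0,0,0,0],
  [3.1,2.9,0,0,0,0],
  [3.5,2.4,0,0,0,0],
  [3.8,1.8,0,0,0,0],
  [4.0,1.2,0,0,0,0],
  [4.1,0.6,0,0,0,0],
  [4.2,0,0,0,0,0],
  [0,0,0,0,0,0],
])

```text
clock: 6.65
eef_pos: [557.9, 145.1, 442.6]
ee_rot: [-0.0, 1.0, 0.0, 0.0]
contact_force: [0.6, 2.4, 6.9]
opening: 10.2
finger_force: 58.7
```

```bash
python3 st.py
```

```text
clk 6.65 pos [557.85 145.15] R 29.41 brg 93.8 Frad 2.34 Ftan -0.77 Fz 6.9 M [ 0.406 -0.078 -0.031] 10.175145680479297
```

```bash
sed -i 's/C=np.array(\[559.8,115.8\])/C=np.array([559.7,117.0])/' st.py; cat > sp.py <<'E'
from h import *
from cell import camera
s=camera('scene')[:,:,::-1].astype(float)
x0,x1,y0,y1=287,297,165,182
c=s[y0:y1,x0:x1];w=np.clip(c[...,2]-np.maximum(c[...,1],c[...,0])-6,0,None);Y,X=np.mgrid[y0:y1,x0:x1]
print(w[2:].astype(int),(w*X).sum()/w.sum(),(w*Y).sum()/w.sum())
b=s[150:190,265:292];bl=np.clip(b[...,0]-b[...,2]-30,0,None);print('blue row profile',bl.sum(1)[8:30].astype(int))
E
python3 sp.py; sed 's/^s=.*/s=cv2.imread("pics\/scene0.png").astype(float)/' sp.py >sp0.py; python3 sp0.py; python3 arc.py 93.8 0.125 8;python3 arc.py 151.1 0.125 8
```

```text
[[ 0  0  0  0  2  4  3  3  3  3]
 [ 0  0  0  0  0  3  2  4  4  2]
 [ 0  0  0  0  1  3  2  2  2  1]
 [ 0  0  0  0  8  8  3  1  1  1]
 [ 0  0  0  0 25 23  2  2  3  4]
 [ 0  0  0  0  2  2  2  1  3  3]
 [ 0  0  0  0  2  2  2  0  1  2]
 [ 0  0  0  0  0  1  3  3  1  2]
 [ 0  0  0  0  0  2  2  2  1  0]
 [ 0  0  0  0  0  0  1  2  2  2]
 [ 0  0  0  0  0  4  4  2  0  2]
 [ 0  0  0  0  0  1  2  1  0  2]
 [ 0  0  0  0  0  2  2  2  2  1]
 [ 0  0  0  0  1  2  3  0  2  1]
 [ 0  0  0  0  4  2  2  2  3  2]] 293.11336032388664 171.98785425101215
blue row profile [  0   0   0   0   0   0   0   0   0   0   0   0   0   0  81 168 336 314
 344 185  42 191]
[[ 0  0  0  0  2  3  3  2  2  3]
 [ 0  0  0  0  1  2  2  3  1  3]
 [ 0  0  0  0  7  7  1  2  3  2]
 [ 0  0  0  0 27 20  0  1  0  1]
 [ 0  0  0  0 21 17  3  3  3  1]
 [ 0  0  0  0  3  1  3  0  2  2]
 [ 0  0  0  0  3  1  0  1  2  2]
 [ 0  0  0  0  0  1  2  2  2  1]
 [ 0  0  0  0  0  0  3  0  1  2]
 [ 0  0  0  0  0  3  2  1  1  3]
 [ 0  0  0  0  0  4  2  2  4  1]
 [ 0  0  0  0  0  2  2  2  2  3]
 [ 0  0  0  0  0  2  2  1  2  3]
 [ 0  0  0  0  0  3  3  1  2  0]
 [ 0  0  0  0  2  3  3  2  2  2]] 292.96268656716416 172.03731343283582
blue row profile [  0   0   0   0   0   0   0   0   0   0   0   0   0   8  93 248 282 322
 254  41  99 224]
[[3.5, -0.4, 0, 0, 0, 0], [3.4, -0.9, 0, 0, 0, 0], [3.2, -1.3, 0, 0, 0, 0], [3.1, -1.7, 0, 0, 0, 0], [2.8, -2.1, 0, 0, 0, 0], [2.6, -2.4, 0, 0, 0, 0], [2.2, -2.7, 0, 0, 0, 0], [1.9, -3.0, 0, 0, 0, 0]] 151.09577951308233
[[1.5, -3.2, 0, 0, 0, 0], [1.1, -3.3, 0, 0, 0, 0], [0.7, -3.4, 0, 0, 0, 0], [0.2, -3.5, 0, 0, 0, 0], [-0.2, -3.5, 0, 0, 0, 0], [-0.6, -3.4, 0, 0, 0, 0], [-1.1, -3.3, 0, 0, 0, 0], [-1.5, -3.2, 0, 0, 0, 0]] 208.39577951308232
```

Call:
send_rows([
  [3.5,0,0,0,0,0],
  [3.4,-0.8,0,0,0,0],
  [0,0,0,0,0,0],
])

```text
clock: 7.08
eef_pos: [551.1, 144.0, 442.6]
ee_rot: [0.0, 1.0, -0.0, 0.0]
contact_force: [2.0, 0.2, 7.0]
opening: 9.7
finger_force: 58.8
```

```bash
python3 st.py
```

```text
clk 7.075 pos [551.09 144.01] R 28.35 brg 107.68 Frad -0.42 Ftan -1.94 Fz 7.0 M [-0.105 -0.202 -0.039] 9.74943278552672
```

Call:
send_rows([
  [3.2,-1.3,0,0,0,0],
  [3.1,-1.7,0,0,0,0],
  [0,0,0,0,0,0],
])

```text
clock: 7.45
eef_pos: [544.8, 141.0, 442.6]
ee_rot: [0.0, 1.0, 0.0, 0.001]
contact_force: [1.5, -0.2, 6.7]
opening: 10.1
finger_force: 58.7
```

```bash
python3 st.py
```

```text
clk 7.45 pos [544.84 140.99] R 28.22 brg 121.78 Frad -0.92 Ftan -1.19 Fz 6.7 M [-0.011 -0.254 -0.006] 10.082430567544694
```

Call:
send_rows([
  [2.8,-2.1,0,0,0,0],
  [2.6,-2.4,0,0,0,0],
  [0,0,0,0,0,0],
])

```text
clock: 7.82
eef_pos: [539.5, 136.5, 442.6]
ee_rot: [0.0, 1.0, 0.0, 0.001]
contact_force: [1.0, 0.5, 6.6]
opening: 10.3
finger_force: 58.8
```

```bash
python3 st.py; python3 sp.py
```

```text
clk 7.825 pos [539.46 136.48] R 28.09 brg 136.1 Frad -0.38 Ftan -1.04 Fz 6.6 M [-0.053 -0.267  0.032] 10.29175068504969
[[ 0  0  0  0  0  2  1  2  2  1]
 [ 0  0  0  0  0  2  2  1  3  1]
 [ 0  0  0  0  1  3  3  3  3  1]
 [ 0  0  0  0 12 10  2  3  2  0]
 [ 0  0  0  0 42 30  2  3  2  2]
 [ 0  0  0  0 10  9  1  1  1  2]
 [ 0  0  0  0  4  1  0  1  1  2]
 [ 0  0  0  0  0  2  2  2  2  1]
 [ 0  0  0  0  0  2  2  0  1  2]
 [ 0  0  0  0  0  0  2  1  3  2]
 [ 0  0  0  0  0  1  2  0  2  2]
 [ 0  0  0  0  0  2  1  1  2  1]
 [ 0  0  0  0  0  1  2  3  2  2]
 [ 0  0  0  0  4  2  1  2  2  2]
 [ 0  0  0  0  2  0  1  2  2  1]] 292.8045112781955 171.9812030075188
blue row profile [  0   0   0   0   0   0   0   0   0   0   0   0   0   0  64 136 345 320
 332 212  18 172]
```

Call:
send_rows([
  [2.2,-2.7,0,0,0,0],
  [1.9,-3.0,0,0,0,0],
  [0,0,0,0,0,0],
])

```text
clock: 8.25
eef_pos: [535.4, 130.8, 442.6]
ee_rot: [0.0, 1.0, 0.0, 0.001]
contact_force: [1.3, 1.0, 6.1]
opening: 10.0
finger_force: 58.8
```

```bash
python3 st.py
```

```text
clk 8.25 pos [535.39 130.78] R 27.94 brg 150.45 Frad -0.64 Ftan -1.49 Fz 6.1 M [ 0.034 -0.218 -0.013] 10.009345866494423
```

Call:
send_rows([
  [1.5,-3.2,0,0,0,0],
  [1.1,-3.3,0,0,0,0],
  [0,0,0,0,0,0],
])

```text
clock: 8.62
eef_pos: [532.8, 124.3, 442.7]
ee_rot: [0.0, 1.0, 0.0, 0.001]
contact_force: [0.9, 0.2, 6.4]
opening: 10.1
finger_force: 58.8
```

```bash
python3 st.py
```

```text
clk 8.625 pos [532.83 124.3 ] R 27.84 brg 164.79 Frad -0.78 Ftan -0.46 Fz 6.4 M [ 0.132 -0.298 -0.038] 10.12658398090808
```

Call:
send_rows([
  [0.7,-3.5,0,0,0,0],
  [0.2,-3.6,0,0,0,0],
  [0,0,0,0,0,0],
])

```text
clock: 9.0
eef_pos: [532.0, 117.2, 442.6]
ee_rot: [0.0, 1.0, 0.0, 0.001]
contact_force: [1.0, 0.2, 6.9]
opening: 9.9
finger_force: 58.8
```

```bash
python3 st.py;python3 arc.py 180 0.13 12;python3 arc.py 269.4 0.13 12
```

```text
clk 9.0 pos [531.96 117.22] R 27.74 brg 179.55 Frad -1.02 Ftan -0.19 Fz 6.9 M [ 0.167 -0.212  0.026] 9.921296559615168
[[-0.2, -3.6, 0, 0, 0, 0], [-0.7, -3.6, 0, 0, 0, 0], [-1.2, -3.4, 0, 0, 0, 0], [-1.6, -3.3, 0, 0, 0, 0], [-2.0, -3.0, 0, 0, 0, 0], [-2.4, -2.7, 0, 0, 0, 0], [-2.7, -2.4, 0, 0, 0, 0], [-3.0, -2.0, 0, 0, 0, 0], [-3.2, -1.6, 0, 0, 0, 0], [-3.4, -1.2, 0, 0, 0, 0], [-3.6, -0.7, 0, 0, 0, 0], [-3.6, -0.3, 0, 0, 0, 0]] 269.38141604040845
[[-3.6, 0.2, 0, 0, 0, 0], [-3.6, 0.7, 0, 0, 0, 0], [-3.5, 1.1, 0, 0, 0, 0], [-3.3, 1.6, 0, 0, 0, 0], [-3.1, 2.0, 0, 0, 0, 0], [-2.8, 2.4, 0, 0, 0, 0], [-2.4, 2.7, 0, 0, 0, 0], [-2.1, 3.0, 0, 0, 0, 0], [-1.7, 3.2, 0, 0, 0, 0], [-1.2, 3.4, 0, 0, 0, 0], [-0.8, 3.6, 0, 0, 0, 0], [-0.3, 3.6, 0, 0, 0, 0]] 358.7814160404084
```

Call:
send_rows([
  [-0.2,-3.6,0,0,0,0],
  [-0.7,-3.6,0,0,0,0],
  [0,0,0,0,0,0],
])

```text
clock: 9.38
eef_pos: [532.9, 110.1, 442.6]
ee_rot: [0.0, 1.0, 0.0, 0.001]
contact_force: [0.9, 0.7, 6.5]
opening: 10.2
finger_force: 58.8
```

```bash
python3 st.py
```

```text
clk 9.375 pos [532.91 110.07] R 27.67 brg -165.49 Frad -1.08 Ftan -0.48 Fz 6.5 M [ 0.232 -0.214 -0.02 ] 10.206887473012646
```

Call:
send_rows([
  [-1.2,-3.4,0,0,0,0],
  [-1.6,-3.3,0,0,0,0],
  [0,0,0,0,0,0],
])

```text
clock: 9.75
eef_pos: [535.7, 103.4, 442.6]
ee_rot: [0.0, 1.0, 0.0, 0.0]
contact_force: [1.4, 0.3, 6.7]
opening: 10.2
finger_force: 58.8
```

```bash
python3 st.py;python3 sp.py
```

```text
clk 9.75 pos [535.68 103.37] R 27.61 brg -150.42 Frad -1.41 Ftan 0.44 Fz 6.7 M [ 0.22  -0.191  0.01 ] 10.217571239086341
[[ 0  0  0  0  0  3  1  3  5  3]
 [ 0  0  0  0  0  1  3  2  3  3]
 [ 0  0  0  0  1  3  2  4  3  2]
 [ 0  0  0  0  7  8  1  1  2  2]
 [ 0  0  0  0 31 23  4  1  2  3]
 [ 0  0  0  0 26 17  0  1  3  3]
 [ 0  0  0  0  5  3  2  2  2  3]
 [ 0  0  0  0  0  1  2  3  2  2]
 [ 0  0  0  0  0  2  3  1  2  3]
 [ 0  0  0  0  0  2  2  3  3  3]
 [ 0  0  0  0  0  1  1  3  2  3]
 [ 0  0  0  0  0  4  3  4  4  3]
 [ 0  0  0  0  1  2  2  3  1  0]
 [ 0  0  0  0  2  1  2  1  3  0]
 [ 0  0  0  0  2  2  1  1  1  2]] 293.0479233226837 172.08626198083067
blue row profile [  0   0   0   0   0   0   0   0   0   0   0   0   0   0  12 133 291 337
 326 260  49 113]
```

Call:
send_rows([
  [-2.0,-3.0,0,0,0,0],
  [-2.4,-2.7,0,0,0,0],
  [0,0,0,0,0,0],
])

```text
clock: 10.18
eef_pos: [540.0, 97.7, 442.6]
ee_rot: [0.0, 1.0, 0.0, 0.0]
contact_force: [-0.4, 1.3, 6.9]
opening: 10.0
finger_force: 58.8
```

```bash
python3 st.py
```

```text
clk 10.175 pos [540.04  97.7 ] R 27.55 brg -135.53 Frad -0.65 Ftan -1.24 Fz 6.9 M [0.223 0.017 0.014] 9.984381816929357
```

Call:
send_rows([
  [-2.9,-2.6,0,0,0,0],
  [0,0,0,0,0,0],
])

```text
clock: 10.42
eef_pos: [542.9, 95.1, 442.6]
ee_rot: [-0.0, 1.0, 0.0, 0.0]
contact_force: [0.4, 0.8, 7.9]
opening: 10.3
finger_force: 58.8
```

```bash
python3 st.py
```

```text
clk 10.425 pos [542.94  95.12] R 27.56 brg -127.46 Frad -0.88 Ftan -0.21 Fz 7.9 M [0.303 0.036 0.012] 10.273224868407368
```

```bash
python3 arc.py -127.5 0.128 18
```

```text
[[-3.0, -2.0, 0, 0, 0, 0], [-3.2, -1.6, 0, 0, 0, 0], [-3.4, -1.2, 0, 0, 0, 0], [-3.5, -0.7, 0, 0, 0, 0], [-3.6, -0.3, 0, 0, 0, 0], [-3.6, 0.2, 0, 0, 0, 0], [-3.5, 0.6, 0, 0, 0, 0], [-3.4, 1.1, 0, 0, 0, 0], [-3.3, 1.5, 0, 0, 0, 0], [-3.0, 1.9, 0, 0, 0, 0], [-2.8, 2.3, 0, 0, 0, 0], [-2.4, 2.6, 0, 0, 0, 0], [-2.1, 2.9, 0, 0, 0, 0], [-1.7, 3.1, 0, 0, 0, 0], [-1.3, 3.3, 0, 0, 0, 0], [-0.9, 3.5, 0, 0, 0, 0], [-0.4, 3.6, 0, 0, 0, 0], [0.1, 3.6, 0, 0, 0, 0]] 4.50947599814168
```

Call:
send_rows([
  [-2.9,-2.1,0,0,0,0],
  [-3.2,-1.7,0,0,0,0],
  [0,0,0,0,0,0],
])

```text
clock: 10.8
eef_pos: [549.1, 91.4, 442.6]
ee_rot: [-0.0, 1.0, 0.0, 0.0]
contact_force: [-0.2, 2.3, 7.1]
opening: 10.0
finger_force: 58.8
```

```bash
python3 st.py
```

```text
clk 10.8 pos [549.08  91.44] R 27.68 brg -112.56 Frad -2.02 Ftan -1.07 Fz 7.1 M [ 0.401 -0.017 -0.036] 10.048818189854497
```

Call:
send_rows([
  [-3.4,-1.3,0,0,0,0],
  [-3.5,-0.8,0,0,0,0],
  [0,0,0,0,0,0],
])

```text
clock: 11.18
eef_pos: [556.0, 89.4, 442.6]
ee_rot: [-0.0, 1.0, 0.001, 0.0]
contact_force: [-0.9, 2.3, 5.8]
opening: 9.6
finger_force: 58.8
```

```bash
python3 st.py;python3 sp.py|tail -12
```

```text
clk 11.175 pos [555.95  89.45] R 27.8 brg -97.74 Frad -2.18 Ftan -1.18 Fz 5.8 M [ 0.468  0.169 -0.035] 9.627792130612576
 [ 0  0  0 10 31 17  2  2  3  4]
 [ 0  0  0  0  5  3  3  1  2  3]
 [ 0  0  0  0  1  2  2  2  1  1]
 [ 0  0  0  0  0  3  3  2  2  1]
 [ 0  0  0  0  0  3  2  2  1  3]
 [ 0  0  0  0  0  1  1  3  1  2]
 [ 0  0  0  0  2  1  3  4  2  4]
 [ 0  0  0  0  2  2  2  2  3  4]
 [ 0  0  0  0  1  3  2  1  4  1]
 [ 0  0  0  0  3  3  0  3  2  3]] 293.0940766550523 172.62717770034843
blue row profile [  0   0   0   0   0   0   0   0   0   0   0   0   0   0  23 128 248 367
 345 386 168  53]
```

Call:
send_rows([
  [-3.6,-0.3,0,0,0,0],
  [-3.6,0.2,0,0,0,0],
  [0,0,0,0,0,0],
])

```text
clock: 11.6
eef_pos: [563.1, 89.3, 442.6]
ee_rot: [-0.0, 1.0, 0.0, 0.0]
contact_force: [-1.6, 1.5, 7.8]
opening: 10.0
finger_force: 58.8
```

```bash
python3 st.py
```

```text
clk 11.6 pos [563.06  89.32] R 27.88 brg -83.08 Frad -1.72 Ftan -1.43 Fz 7.8 M [0.367 0.192 0.02 ] 10.005415750703678
```

Call:
send_rows([
  [-3.5,0.6,0,0,0,0],
  [-3.4,1.1,0,0,0,0],
  [0,0,0,0,0,0],
])

```text
clock: 11.98
eef_pos: [569.9, 91.0, 442.6]
ee_rot: [-0.0, 1.0, 0.0, 0.0]
contact_force: [-0.8, 1.6, 7.4]
opening: 10.0
finger_force: 58.9
```

```bash
python3 st.py
```

```text
clk 11.975 pos [569.92  91.02] R 27.92 brg -68.53 Frad -1.8 Ftan -0.17 Fz 7.4 M [0.203 0.341 0.021] 10.00770982983853
```

Call:
send_rows([
  [-3.3,1.5,0,0,0,0],
  [-3.0,1.9,0,0,0,0],
  [0,0,0,0,0,0],
])

```text
clock: 12.35
eef_pos: [576.2, 94.4, 442.6]
ee_rot: [-0.0, 1.0, 0.0, 0.0]
contact_force: [-0.3, -0.1, 7.1]
opening: 9.9
finger_force: 58.9
```

```bash
python3 st.py
```

```text
clk 12.35 pos [576.2   94.36] R 28.02 brg -53.91 Frad -0.11 Ftan -0.29 Fz 7.1 M [0.076 0.236 0.012] 9.890681485070363
```

Call:
send_rows([
  [-2.8,2.3,0,0,0,0],
  [-2.4,2.6,0,0,0,0],
  [0,0,0,0,0,0],
])

```text
clock: 12.72
eef_pos: [581.4, 99.2, 442.6]
ee_rot: [-0.0, 1.0, -0.0, 0.0]
contact_force: [-0.4, -0.8, 6.3]
opening: 10.0
finger_force: 58.9
```

```bash
python3 st.py;python3 sp.py|tail -13
```

```text
clk 12.725 pos [581.42  99.17] R 28.1 brg -39.39 Frad 0.22 Ftan -0.85 Fz 6.3 M [-0.111  0.15  -0.038] 9.981190545125335
 [ 0  0  0  4 11  8  3  1  2  2]
 [ 0  0  0 16 37 19  0  2  2  3]
 [ 0  0  0  0 13  8  1  0  1  3]
 [ 0  0  0  0  1  1  2  2  4  2]
 [ 0  0  0  0  0  4  3  2  2  3]
 [ 0  0  0  0  1  3  3  2  1  2]
 [ 0  0  0  0  0  2  3  3  2  3]
 [ 0  0  0  0  0  3  1  2  2  2]
 [ 0  0  0  0  2  2  2  2  2  3]
 [ 0  0  0  0  1  2  2  3  1  2]
 [ 0  0  0  0  2  1  1  2  2  3]] 292.84935897435895 172.43589743589743
blue row profile [  0   0   0   0   0   0   0   0   0   0   0   0   0   0   0  77 161 381
 363 394 208  20]
```

Call:
send_rows([
  [-2.1,2.9,0,0,0,0],
  [-1.7,3.1,0,0,0,0],
  [0,0,0,0,0,0],
])

```text
clock: 13.15
eef_pos: [585.2, 105.0, 442.6]
ee_rot: [0.0, 1.0, -0.0, 0.0]
contact_force: [-0.9, -2.2, 7.7]
opening: 10.1
finger_force: 58.9
```

```bash
python3 st.py
```

```text
clk 13.15 pos [585.19 104.96] R 28.19 brg -25.28 Frad 0.1 Ftan -2.35 Fz 7.7 M [-0.447  0.165  0.004] 10.052543795621299
```

Call:
send_rows([
  [-1.5,4.0,0,0,0,0],
  [0,0,0,0,0,0],
])

```text
clock: 13.4
eef_pos: [586.6, 108.5, 442.6]
ee_rot: [0.0, 1.0, -0.001, 0.0]
contact_force: [-2.8, -7.0, 6.7]
opening: 9.7
finger_force: 59.0
```

```bash
python3 st.py; python3 arc.py -16 0.128 19
```

```text
clk 13.4 pos [586.59 108.47] R 28.21 brg -17.61 Frad -0.59 Ftan -7.53 Fz 6.7 M [-1.367  0.315  0.066] 9.673367011171976
[[-0.8, 3.5, 0, 0, 0, 0], [-0.3, 3.6, 0, 0, 0, 0], [0.1, 3.6, 0, 0, 0, 0], [0.6, 3.5, 0, 0, 0, 0], [1.0, 3.4, 0, 0, 0, 0], [1.5, 3.3, 0, 0, 0, 0], [1.9, 3.0, 0, 0, 0, 0], [2.3, 2.8, 0, 0, 0, 0], [2.6, 2.5, 0, 0, 0, 0], [2.9, 2.1, 0, 0, 0, 0], [3.1, 1.7, 0, 0, 0, 0], [3.3, 1.3, 0, 0, 0, 0], [3.5, 0.9, 0, 0, 0, 0], [3.6, 0.4, 0, 0, 0, 0], [3.6, -0.0, 0, 0, 0, 0], [3.5, -0.5, 0, 0, 0, 0], [3.5, -0.9, 0, 0, 0, 0], [3.3, -1.4, 0, 0, 0, 0], [3.1, -1.8, 0, 0, 0, 0]] 123.34333577581621
```

```bash
python3 arc.py -17 -0.135 20; python3 - <<'E'
from h import *
C=np.array([559.95,117.2])
for uv in((287.4,149.3),(286.73,151.4)):
  for z in(249,252,255):
    p=px2w('scene',uv,z)[:2]+[2.3,-.4];d=p-C;print(uv,z,np.hypot(*d),np.degrees(np.arctan2(d[1],d[0])))
E
```

```text
[[1.3, -3.5, 0, 0, 0, 0], [1.8, -3.3, 0, 0, 0, 0], [2.2, -3.0, 0, 0, 0, 0], [2.6, -2.7, 0, 0, 0, 0], [3.0, -2.3, 0, 0, 0, 0], [3.3, -1.9, 0, 0, 0, 0], [3.5, -1.5, 0, 0, 0, 0], [3.6, -1.0, 0, 0, 0, 0], [3.7, -0.5, 0, 0, 0, 0], [3.8, 0.0, 0, 0, 0, 0], [3.7, 0.5, 0, 0, 0, 0], [3.6, 1.0, 0, 0, 0, 0], [3.5, 1.5, 0, 0, 0, 0], [3.2, 2.0, 0, 0, 0, 0], [2.9, 2.4, 0, 0, 0, 0], [2.6, 2.8, 0, 0, 0, 0], [2.2, 3.1, 0, 0, 0, 0], [1.8, 3.3, 0, 0, 0, 0], [1.3, 3.6, 0, 0, 0, 0], [0.8, 3.7, 0, 0, 0, 0]] -171.6986046853223
(287.4, 149.3) 249 41.844248413277704 -21.204467693228654
(287.4, 149.3) 252 44.52146674076769 -24.345436497680186
(287.4, 149.3) 255 47.31712658965672 -27.122805444907236
(286.73, 151.4) 249 47.905674323508 -29.793382434463382
(286.73, 151.4) 252 50.86647943092702 -32.04608283529921
(286.73, 151.4) 255 53.89721072215301 -34.04825121312229
```

Call:
send_rows([
  [1.3,-3.5,0,0,0,0],
  [1.8,-3.3,0,0,0,0],
  [2.2,-3.0,0,0,0,0],
  [2.6,-2.7,0,0,0,0],
  [3.0,-2.3,0,0,0,0],
  [3.3,-1.9,0,0,0,0],
  [3.5,-1.5,0,0,0,0],
  [3.6,-1.0,0,0,0,0],
  [3.7,-0.5,0,0,0,0],
  [3.8,0.0,0,0,0,0],
  [3.7,0.5,0,0,0,0],
  [3.6,1.0,0,0,0,0],
  [3.5,1.5,0,0,0,0],
  [3.2,2.0,0,0,0,0],
  [2.9,2.4,0,0,0,0],
  [2.6,2.8,0,0,0,0],
  [2.2,3.1,0,0,0,0],
  [1.8,3.3,0,0,0,0],
  [1.3,3.6,0,0,0,0],
  [0,0,0,0,0,0],
])

```text
clock: 15.9
eef_pos: [533.2, 109.6, 442.6]
ee_rot: [-0.0, 1.0, -0.0, 0.0]
contact_force: [0.8, -1.5, 6.8]
opening: 10.1
finger_force: 59.0
```

```bash
sed -i 's/559.7,117.0/559.95,117.2/' st.py; python3 st.py; python3 sp.py|tail -14; python3 - <<'E'
from h import *
from cell import camera
s=camera('scene')[:,:,::-1].copy();cv2.imwrite('pics/s2.png',s)
a=cv2.resize(s[112:172,245:325],(800,600),interpolation=cv2.INTER_CUBIC)
cv2.imwrite('pics/g2.png',cv2.convertScaleAbs(a,alpha=1.6))
E
```

```text
clk 15.9 pos [533.15 109.63] R 27.85 brg -164.22 Frad -0.37 Ftan 1.67 Fz 6.8 M [-0.244 -0.167  0.034] 10.097771511303229
 [ 0  0  0  0  1  4  2  1  3  0]
 [ 0  0  0  0 12  9  4  1  1  2]
 [ 0  0  0 11 32 15  2  1  1  1]
 [ 0  0  0  0  5  3  2  1  2  4]
 [ 0  0  0  0  1  1  2  3  3  4]
 [ 0  0  0  0  0  3  3  4  3  2]
 [ 0  0  0  0  0  2  3  1  1  1]
 [ 0  0  0  0  0  0  2  2  2  3]
 [ 0  0  0  0  1  1  2  2  3  1]
 [ 0  0  0  0  0  2  2  2  2  3]
 [ 0  0  0  0  2  3  1  2  2  1]
 [ 0  0  0  0  0  2  2  1  2  2]] 293.01465201465203 172.32234432234432
blue row profile [  0   0   0   0   0   0   0   0   0   0   0   0   0   0   0 122 245 345
 324 327 135  55]
```

View pics/g2.png

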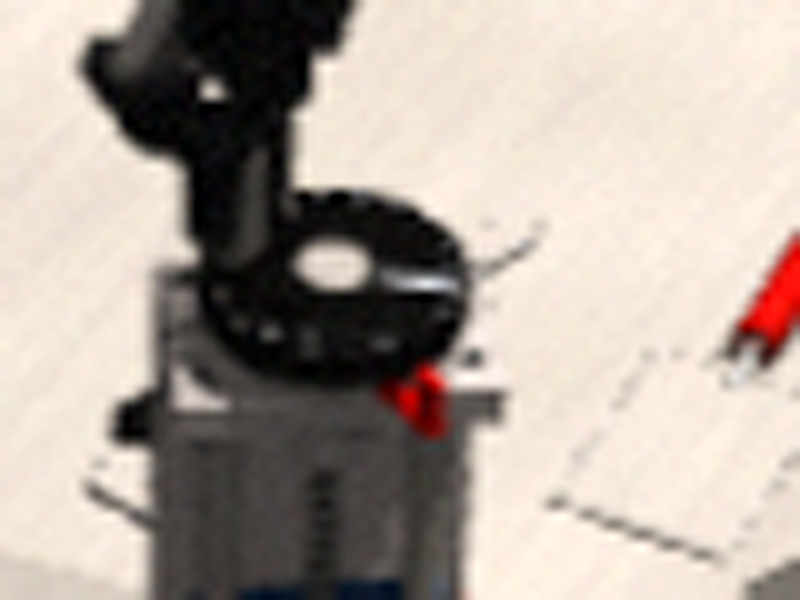

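```bash
python3 arc.py -164.2 -0.122 5; python3 - <<'E'
from h import *
C=px2w('scene',(245+33.5,112+26.2),261)[:2];print(C)
for b in(16,-20,-24,-28,-32):
  a=np.radians(b);u=np.array([np.cos(a),np.sin(a)])
  print(b,[((w2px('scene',[*(C+R_*u),z])[0]-[245,112])*10).round(0).tolist() for R_,z in((36,261),(38,261),(40,255),(47,255),(40,249))])
E
```

```text
[[0.7, 3.3, 0, 0, 0, 0], [0.3, 3.4, 0, 0, 0, 0], [-0.1, 3.4, 0, 0, 0, 0], [-0.5, 3.4, 0, 0, 0, 0], [-0.9, 3.3, 0, 0, 0, 0]] -199.1504255029802
[559.7952021  118.71989604]
16 [[464.0, 283.0], [471.0, 284.0], [477.0, 303.0], [502.0, 307.0], [476.0, 320.0]]
-20 [[423.0, 327.0], [428.0, 331.0], [432.0, 352.0], [449.0, 365.0], [431.0, 369.0]]
-24 [[416.0, 331.0], [420.0, 335.0], [424.0, 356.0], [440.0, 369.0], [423.0, 373.0]]
-28 [[408.0, 334.0], [412.0, 338.0], [416.0, 359.0], [430.0, 374.0], [415.0, 376.0]]
-32 [[400.0, 337.0], [404.0, 341.0], [407.0, 362.0], [420.0, 377.0], [406.0, 380.0]]
```

Call:
send_rows([
  [0.7,3.3,0,0,0,0],
  [0.3,3.4,0,0,0,0],
  [-0.1,3.4,0,0,0,0],
  [-0.5,3.4,0,0,0,0],
  [-0.9,3.3,0,0,0,0],
  [0,0,0,0,0,0],
])

```text
clock: 16.75
eef_pos: [533.6, 126.4, 442.6]
ee_rot: [-0.0, 1.0, -0.0, 0.0]
contact_force: [0.3, -1.3, 6.9]
opening: 9.9
finger_force: 59.0
```

```bash
python3 st.py; python3 - <<'E'
from h import *
from cell import camera
s=np.mean([camera('scene')[:,:,::-1].astype(float) for _ in range(4)],0);cv2.imwrite('pics/s3.png',s)
t=camera('top')[:,:,::-1].copy();cv2.imwrite('pics/t3.png',t)
a=cv2.resize(s[130:160,268:300].astype(np.float32),(640,600),interpolation=cv2.INTER_CUBIC)
cv2.imwrite('pics/g3.png',np.clip(a*1.6,0,255).astype(np.uint8))
E
```

```text
clk 16.75 pos [533.58 126.38] R 27.92 brg 160.8 Frad -0.75 Ftan 1.1 Fz 6.9 M [-0.266  0.125 -0.004] 9.925108294375583[ WARN:0@3.003] global loadsave.cpp:1063 imwrite_ Unsupported depth image for selected encoder is fallbacked to CV_8U.
```

View pics/g3.png

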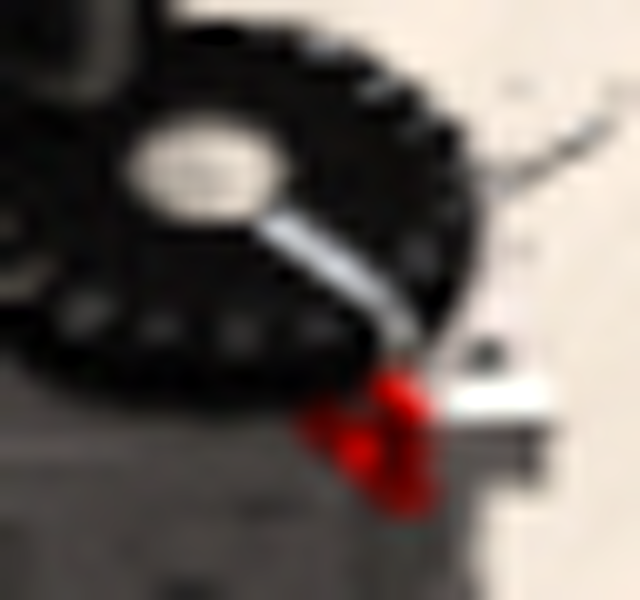

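Call:
send_rows([
  [-0.7,1.8,0,0,0,0],
  [-0.7,1.5,0,0,0,0],
  [0,0,0,0,0,0],
  [0,0,0,0,0,0],
])

```text
clock: 17.5
eef_pos: [534.9, 129.6, 442.6]
ee_rot: [0.0, 1.0, -0.0, 0.0]
contact_force: [-1.4, -1.0, 7.9]
opening: 10.3
finger_force: 59.0
```

```bash
python3 st.py
```

```text
clk 17.5 pos [534.92 129.56] R 27.92 brg 153.71 Frad 0.82 Ftan 1.52 Fz 7.9 M [-0.23   0.228 -0.038] 10.330745261238508
```

Call:
send_rows([
  [0,0,0,0,0,0],
  [0,0,0,0,0,0],
  [0,0,0,0,0,0],
  [0,0,-10,0,0,0],
  [0,0,-25,0,0,0],
  [0,0,-25,0,0,0],
  [0,-15,0,0,0,0],
  [0,-30,0,0,0,0],
  [0,-40,0,0,0,0],
  [0,-40,0,0,0,0],
  [0,-40,0,0,0,0],
  [0,-40,0,0,0,0],
  [0,-40,0,0,0,0],
  [0,-20,0,0,0,0],
  [0,0,0,0,0,0],
], grip=45)

```text
clock: 19.38
eef_pos: [534.8, -136.6, 501.6]
ee_rot: [0.001, 1.0, 0.0, -0.0]
contact_force: [-0.1, 0.2, -0.1]
opening: 45.0
finger_force: 0.0
```

```bash
python3 - <<'E'
from h import *
from cell import camera
s=np.mean([camera('scene')[:,:,::-1].astype(float) for _ in range(3)],0);t=np.mean([camera('top')[:,:,::-1].astype(float) for _ in range(3)],0)
cv2.imwrite('pics/s4.png',s.astype(np.uint8));cv2.imwrite('pics/t4.png',t.astype(np.uint8))
a=cv2.resize(s[130:160,268:298].astype(np.float32),(400,400),interpolation=cv2.INTER_CUBIC)
b=cv2.resize(t[173:205,198:230].astype(np.float32),(400,400),interpolation=cv2.INTER_CUBIC)
cv2.imwrite('pics/g4.png',np.clip(np.hstack([a*1.5,b*1.3]),0,255).astype(np.uint8))
E
```

```text
(no output)
```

View pics/g4.png

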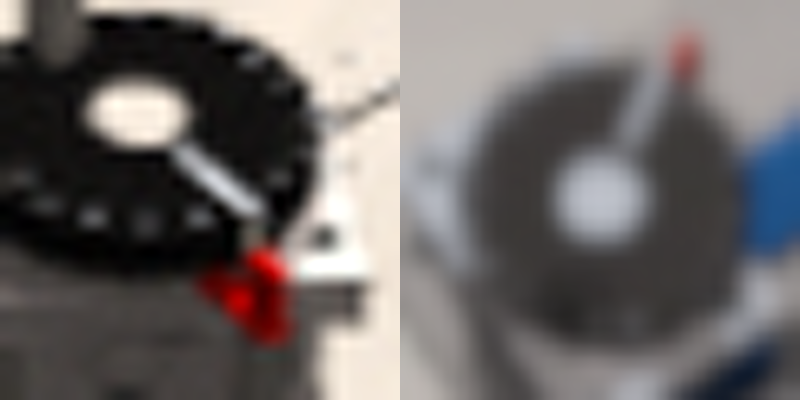

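```bash
python3 - <<'E'
from h import *
t=cv2.imread('pics/t4.png').astype(float);s=cv2.imread('pics/s4.png').astype(float)
def cen(w,x0,y0):
    Y,X=np.mgrid[y0:y0+w.shape[0],x0:x0+w.shape[1]];return np.array([(w*X).sum(),(w*Y).sum()])/w.sum()
def red(im,x0,x1,y0,y1):
    c=im[y0:y1,x0:x1];return cen(np.clip(c[...,2]-np.maximum(c[...,1],c[...,0])-12,0,None),x0,y0)
def bri(im,x0,x1,y0,y1,th): return cen(np.clip(im[y0:y1,x0:x1].min(-1)-th,0,None),x0,y0)
brg=lambda d:np.degrees(np.arctan2(d[1],d[0]))
h=bri(t,210,219,184,194,110);k=red(t,214,226,172,185);print('hub,tab px',h,k)
H=px2w('top',h,261)
for z in(249,252,255):
    d=px2w('top',k,z)-H;print('tab',z,np.hypot(*d[:2]),brg(d))
# polar profile of brightness on top face via rectified sampling
for n,im,c in(('top',t,H),('scene',s,None)):
    if n=='scene':
        hs=bri(s,274,283,135,142,90);c=px2w('scene',hs,261);print('scene hub',hs,c)
        print('tabtop',[(z,brg(px2w('scene',(287.35,149.2),z)-c)) for z in(252,255)])
    print(n,'centre',c[:2])
    for off in((0,0),(1,0),(0,1)):
      cc=c[:2]+off;b=np.radians(np.arange(-60,15,1.));o=[]
      for R_ in(18,22,26,30,33):
        P=np.stack([cc[0]+R_*np.cos(b),cc[1]+R_*np.sin(b),np.full(len(b),261.)],1)
        v=cv2.remap(im.min(-1).astype(np.float32),w2px(n,P).astype(np.float32)[None],None,cv2.INTER_CUBIC)[0]
        i=v[10:-8].argmax()+10;w=np.clip(v[i-10:i+11]-np.minimum(v[i-10],v[i+10]),0,None);o.append(round(float((np.degrees(b[i-10:i+11])*w[:len(b[i-10:i+11])]).sum()/w.sum()),1))
      print(off,o)
E
```

```text
hub,tab px [213.61785714 188.325     ] [220.29381443 176.88659794]
tab 249 45.15677943849427 -26.291411240564774
tab 252 44.619114025523274 -26.87287409567284
tab 255 44.0861557818546 -27.468458164899648
top centre [561.18782995 116.39744978]
(0, 0) [-23.5, -23.4, -23.4, -23.1, -22.3]
(1, 0) [-24.6, -24.3, -24.1, -23.7, -22.5]
(0, 1) [-26.4, -25.7, -25.5, -25.0, -24.0]
scene hub [277.96663577 138.21872104] [558.57892952 117.8995742  261.        ]
tabtop [(252, np.float64(-25.020337702556596)), (255, np.float64(-27.824236800437312))]
scene centre [558.57892952 117.8995742 ]
(0, 0) [-23.6, -23.3, -23.5, -23.5, -22.9]
(1, 0) [-24.9, -24.4, -24.4, -24.2, -23.6]
(0, 1) [-26.5, -25.7, -25.6, -25.3, -24.5]
```

Call:
send_rows([
  [0,15,0,0,0,0],
  [0,40,0,0,0,0],
  [0,40,0,0,0,0],
  [0,40,0,0,0,0],
  [0,40,0,0,0,0],
  [0,40,0,0,0,0],
  [0,35,0,0,0,0],
  [0,15.3,0,0,0,0],
  [0,0,0,0,0,0],
  [0.3,0,10,0,0,0],
  [0,0,20,0,0,0],
  [0,0,20,0,0,0],
  [0,0,9,0,0,0],
  [0,0,0,0,0,0],
])

```text
clock: 21.42
eef_pos: [534.6, 129.2, 442.7]
ee_rot: [0.001, 1.0, -0.0, -0.0]
contact_force: [0.3, -0.8, 0.7]
opening: 44.6
finger_force: 0.0
```

Call:
send_rows([
  [0,0,0,0,0,0],
  [0,0,0,0,0,0],
  [0,0,0,0,0,0],
  [0,0,0,0,0,0],
  [0,0,0,0,0,0],
], grip=8)

```text
clock: 22.05
eef_pos: [534.7, 129.8, 444.0]
ee_rot: [0.0, 1.0, -0.0, 0.001]
contact_force: [0.3, -2.6, 5.2]
opening: 9.9
finger_force: 58.6
```

```bash
python3 st.py
```

```text
clk 22.05 pos [534.68 129.84] R 28.25 brg 153.43 Frad -1.47 Ftan 2.16 Fz 5.2 M [-0.395 -0.159 -0.019] 9.899488400089991
```

Call:
send_rows([
  [-0.4,0.7,0,0,0,0],
  [-0.4,0.7,0,0,0,0],
  [0,0,0,0,0,0],
  [0,0,0,0,0,0],
])

```text
clock: 22.55
eef_pos: [535.4, 131.2, 444.0]
ee_rot: [0.0, 1.0, -0.0, 0.001]
contact_force: [0.2, -1.8, 6.1]
opening: 10.0
finger_force: 58.6
```

```bash
python3 st.py
```

```text
clk 22.55 pos [535.44 131.23] R 28.24 brg 150.21 Frad -1.04 Ftan 1.46 Fz 6.1 M [-0.501 -0.043 -0.014] 10.006384804507741
```

Release and retreat, heading toward the key, with a measurement of the line on the way.

Call:
send_rows([
  [0,0,0,0,0,0],
  [0,0,0,0,0,0],
  [0,0,0,0,0,0],
  [0,0,-10,0,0,0],
  [0,0,-25,0,0,0],
  [0,0,-25,0,0,0],
  [0,-15,0,0,0,0],
  [0,-30,0,0,0,0],
  [0,-40,0,0,0,0],
  [0,-40,0,0,0,0],
  [0,-40,0,0,0,0],
  [0,-40,0,0,0,0],
  [0,-40,0,0,0,0],
  [0,-20,0,0,0,0],
  [0,0,0,0,0,0],
], grip=45)

```text
clock: 24.42
eef_pos: [535.3, -134.9, 502.6]
ee_rot: [0.001, 1.0, 0.0, -0.0]
contact_force: [0.7, -0.9, 0.1]
opening: 45.3
finger_force: 0.0
```

```bash
cat > line.py <<'E'
from h import *
from cell import camera,r
brg=lambda d:np.degrees(np.arctan2(d[1],d[0]))
def cen(w,x0,y0):
    Y,X=np.mgrid[y0:y0+w.shape[0],x0:x0+w.shape[1]];return np.array([(w*X).sum(),(w*Y).sum()])/w.sum()
for n,box,th in(('top',(210,219,184,194),110),('scene',(274,283,135,142),90)):
    im=np.mean([camera(n)[:,:,::-1].astype(float) for _ in range(3)],0);cv2.imwrite(f'pics/{n}5.png',im.astype(np.uint8))
    x0,x1,y0,y1=box;c=px2w(n,cen(np.clip(im[y0:y1,x0:x1].min(-1)-th,0,None),x0,y0),261)
    x0,x1,y0,y1=(214,226,172,185) if n=='top' else (285,292,146,151)
    q=im[y0:y1,x0:x1];k=cen(np.clip(q[...,2]-np.maximum(q[...,1],q[...,0])-12,0,None),x0,y0)
    b=np.radians(np.arange(-60,15,1.));o=[]
    for R_ in(18,22,26,30,33):
        P=np.stack([c[0]+R_*np.cos(b),c[1]+R_*np.sin(b),np.full(len(b),261.)],1)
        v=cv2.remap(im.min(-1).astype(np.float32),w2px(n,P).astype(np.float32)[None],None,cv2.INTER_CUBIC)[0]
        i=v[10:-11].argmax()+10;w=np.clip(v[i-10:i+11]-min(v[i-10],v[i+10]),0,None);o.append(round(float((np.degrees(b[i-10:i+11])*w).sum()/w.sum()),1))
    print(n,c[:2],'line',o,'tab',k,brg(px2w(n,k,255)-c))
print(r.sense()['clock'])
E
python3 line.py; python3 - <<'E'
import cv2,numpy as np
s=cv2.imread('pics/scene5.png');t=cv2.imread('pics/top5.png')
a=cv2.resize(s[130:160,268:298].astype(np.float32),(400,400),interpolation=cv2.INTER_CUBIC)
b=cv2.resize(t[173:205,198:230].astype(np.float32),(400,400),interpolation=cv2.INTER_CUBIC)
cv2.imwrite('pics/g5.png',np.clip(np.hstack([a*1.5,b*1.3]),0,255).astype(np.uint8))
E
```

```text
top [561.16733551 116.3542985 ] line [-27.5, -26.8, -26.6, -26.6, -25.9] tab [220.25380711 176.87986464] -27.24395459539255
scene [558.62854517 117.8758022 ] line [-28.1, -27.4, -27.2, -27.0, -26.5] tab [287.44779582 149.33352668] -27.93464772933918
24.725
```

View pics/g5.png

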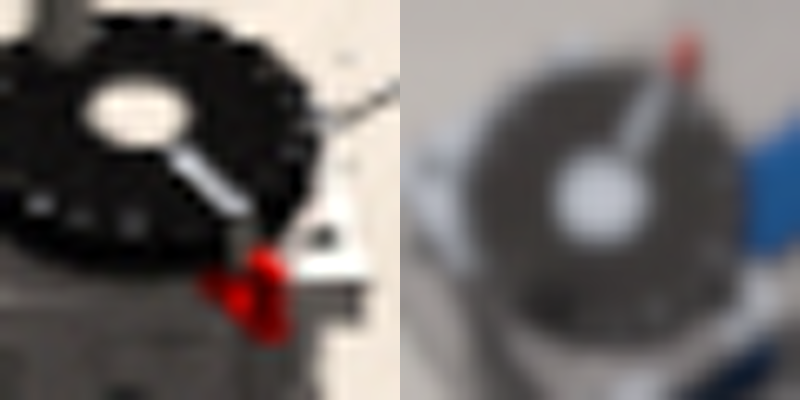

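Call:
send_rows([
  [3.3,-15,0,0,0,0],
  [8,-30,0,0,0,0],
  [10,-38,0,0,0,0],
  [10,-40,0,0,0,0],
  [7,-28,0,0,0,0],
  [3,-12,0,0,0,0],
  [0,0,20,0,0,0],
  [0,0,40,0,0,0],
  [0,0,40,0,0,0],
  [0,0,40,0,0,0],
  [0,0,40,0,0,0],
  [0,0,40,0,0,0],
  [0,0,25,0,0,0],
  [0,0,10,0,0,0],
  [0,0,0,0,0,0],
], grip=0)

```text
clock: 26.6
eef_pos: [494.2, -296.5, 248.3]
ee_rot: [-0.0, 1.0, 0.0, -0.0]
contact_force: [0.6, 0.8, 0.3]
opening: -0.0
finger_force: 0.0
```

Call:
send_rows([
  [0,-1,10,0,0,0],
  [0,0,7,0,0,0],
  [0,0,0,0,0,0],
])

```text
clock: 26.98
eef_pos: [494.0, -297.6, 230.7]
ee_rot: [0.0, 1.0, 0.0, -0.0]
contact_force: [-0.3, -0.2, -0.9]
opening: 0.1
finger_force: 0.0
```

```bash
python3 - <<'E'
import cv2,numpy as np
from cell import camera,r
print(r.sense()['contact_force'])
s=camera('scene')[:,:,::-1];t=camera('top')[:,:,::-1]
b=[cv2.resize(i.copy(),(400,400),interpolation=cv2.INTER_CUBIC) for i in(s[250:310,145:205],t[190:250,300:360])]
cv2.imwrite('pics/g6.png',cv2.convertScaleAbs(np.hstack(b),alpha=1.5))
E
```

```text
[-0.30964923 -0.16579493 -0.87688323]
```

View pics/g6.png

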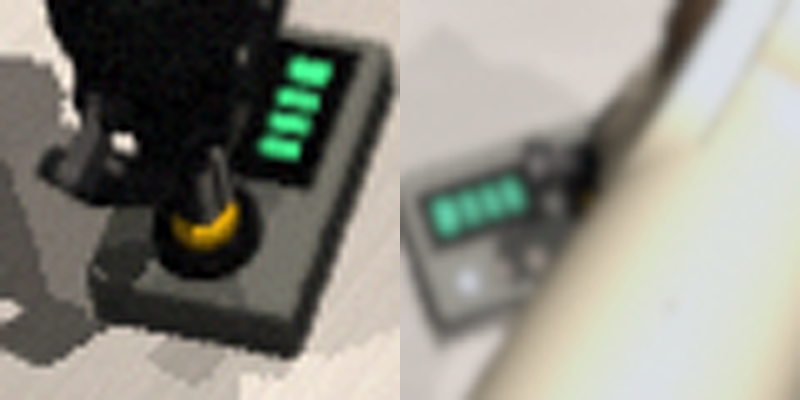

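Call:
send_rows([
  [0,0,3,0,0,0],
  [0,0,3,0,0,0],
  [0,0,2,0,0,0],
  [0,0,0,0,0,0],
])

```text
clock: 27.58
eef_pos: [494.3, -297.8, 223.6]
ee_rot: [0.0, 1.0, -0.0, 0.0]
contact_force: [0.2, -0.6, 4.2]
opening: -0.0
finger_force: 1.9
```

Call:
send_rows([
  [0,0,1.5,0,0,0],
  [0,0,1.5,0,0,0],
  [0,0,0,0,0,0],
])

```text
clock: 27.95
eef_pos: [494.2, -297.7, 223.1]
ee_rot: [-0.0, 1.0, -0.001, 0.001]
contact_force: [-6.2, 4.2, 23.1]
opening: 0.1
finger_force: 11.4
```

Call:
send_rows([
  [0,0,0,0,0,0],
  [0,0,-5,0,0,0],
  [0,0,-15,0,0,0],
  [0,0,-40,0,0,0],
  [0,0,-50,0,0,0],
  [0,0,-50,0,0,0],
  [0,0,-50,0,0,0],
  [0,0,-20,0,0,0],
  [0,0,0,0,0,0],
  [0,0,0,0,0,0],
])

```text
clock: 29.2
eef_pos: [494.2, -297.7, 448.8]
ee_rot: [-0.0, 1.0, 0.0, -0.001]
contact_force: [0.7, -0.4, 0.1]
opening: -0.1
finger_force: 0.0
```

```bash
python3 line.py; python3 -c "
from cell import workorder
print(workorder.finish_job())"
```

```text
top [561.16636668 116.38710179] line [-27.5, -27.0, -26.7, -26.7, -26.0] tab [220.25127334 176.86926995] -27.250211425780797
scene [558.59342411 117.88241207] line [-28.1, -27.4, -27.3, -27.2, -26.6] tab [287.45668827 149.33176193] -27.89157750296057
29.5
the job is handed in; nothing more can be done
None
```

I wound the camera down until I felt the lower stop (about 7.5 N at the handle, under the 12 N limit), came back up clockwise to within about 1° of the index, let go, pressed the zero key fully down and handed the job in at 29.5 s; I did not separately check the pointer against the set line.

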